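Discard a tube through a lever bin and shut it softly

ROBOT

A 6-joint arm with a two-finger parallel gripper is mounted at the origin on a cart in front of the work surface, level with it; the furniture and walls round the work are solid. World frame = base frame: x ahead of the robot, y to its left, z up, the work surface at z = 0. Lengths are in mm, angles in degrees, forces in N, time in s.
With the tool pointing down it reaches from about 350 to 850 mm from the base axis. Payload 8.1 kg.
Tool frame: the origin (TCP) lies midway between the tips of the shut fingers; the grasp point (between the pads) lies 19 mm behind it (r.grasp_offset is the distance from the TCP to the grasp point, in mm); z points along the fingers, x is the direction in which the jaws open and shut, and the axes are right-handed (so a half turn about z gives the same grasp; the last joint's range is limited). The gripper opens to 85 mm and grips with 20 to 120 N. Pads are 22 mm wide; open, the fingers measure 114 mm over their backs; the gripper's body (76 mm by 85 mm) begins 54 mm behind the grasp point. The pads swing forward as they close: fully open they stand 13 mm farther back than shut.
Start: joints at [58.763, 7.471, 85.268, -0, 87.261, -4.893], TCP at [266.242, 537.699, 231.292] pointing down, gripper open.
Joint ranges: [-169.43, 169.43], [-51.17, 129.36], [1.28, 143.12], [-76.62, 256.62], [0, 156.53], [-152.29, 152.29]. Speed limits (degrees/s): [136.94, 136.94, 159.86, 180, 180, 180].

INTERFACE

Orientations are given as [roll, pitch, yaw] about the fixed x, y, z axes, in that order (R = Rz(yaw) Ry(pitch) Rx(roll)).
In Python, from bench import r, optics, hand_in gives the robot as it stands.
- The arm moves only by the shell command python3 -m pendant 'ROWS' [FORCE]. ROWS is JSON, a list of rows, each a list of 5 numbers: the opening, from 0 (shut) to 1 (fully open), then the shift along the tool's x, y, z in mm, then the turn about the tool's z in degrees. A call has 1 to 10 rows; each row shifts and turns the commanded pose from where the row before left it, along the tool's axes as they then stand; what a row does not reach is not made up. A row lasts 1/10 s, in which the tool goes at most 50 mm and 8.59 degrees, less where a joint would pass 70% of its speed; a pose out of reach is approached as far as the arm can. A call with a gripper value outside its range is refused whole. The fingers move at their own pace and stop on an object; FORCE is the grip in N (left out, the last holds). Time passes only in rows, so rows that do not move let the fingers close. It gives the time, the measured TCP pose, the force and the opening at its end, in the units of the state.
- r.sense(): the state, without advancing time (a new reading comes with each control period).
- optics.snapshot(name): name is "scene" or "top" or "wrist"; returns (picture, depth): 420x560x3 uint8, blue, green, red; 420x560 float32, mm along the optical axis (not along the pixel's ray), 0 where there is no reading.
- optics.camera_params(name): a dict with "camera_matrix" (3x3 intrinsics, pixels), "eye" and "orientation" of the camera in the world. Camera axes: x right, y down, z forward; pixel columns grow to the right and rows downward; lengths in mm; the calibration is good to about 2 mm. The wrist camera is an equidistant fisheye: a pixel r from the principal point sees the ray r / f radians off the axis. A picture is of the moment at which its call begins: read the wrist's pose just before it. camera_params takes no time and is no camera call; for the wrist camera it gives the pose at the moment of the call.
- hand_in(): hands the job in, once; it reports no verdict.
Trained networks look in the newest picture that a camera, given by its name, has taken for a name from the list of things; names that differ only in an ending like _2 or _b are one class to them, and where a whole thing is asked for, a point or a joint stands for the part that bears it (a point fixed in the world has none). Each returns a list of dicts, best first, with "score" (0 to 1); they miss things now and then, are a little off and sometimes report something else, mostly with a low value. They report only what shows in the picture. A call takes as long as a camera call. They do not tell look-alikes from the thing itself.
- optics.search_frame(camera, query): "at" ([x, y, z] in mm, in world coordinates, good to about 4 mm: the middle of the surface that is visible of it).
The state is a dict: "time": time; "joint_pos": joint angles; "qd": joint speeds; "joint_efforts": joint torques, N m; "tool_pos": TCP position; "tcp_rot": TCP orientation; "ft_force": force on the tool from outside, world axes, zero at the start; "wrist_torque": the same for the moment, N m; "finger_gap": finger opening in mm.
Only numpy, scipy, OpenCV 4.12 (cv2) and the standard library are available. Lean on these libraries where they do the work, as an engineer would, in place of code of your own. Each camera call takes 0.05 s, during which the arm holds its last target. There are 200 camera calls.

TASK

Discard the used tube that waits on the bin's side ramp: press the bin's front lever down with the fingertips until the lid stands wide open, keep it there until the tube has rolled into the bin, then ease the lever back up so that the lid comes down slowly and shuts without dropping or slamming. Work the lid only through the lever: do not touch the lid or the tube, grasp nothing, and leave the bottles and the dish beside the bin where they stand.

Things in the scene. Friction and masses are not known exactly. Their poses are not given: they have to be found in the camera images.
- bin: White fixed bench bin, 180 (x) x 170 (y) x 108 mm high, with a grey cover on its -y side and a steel ramp on its +y side (out to y = 145, 150 mm high). Origin: centre of its underside; x points from the lever (front, towards the robot within 0.35 rad) to the lid hinge (rear), z up. Lid hinge line: x = 90, z = 113 mm. Lever pivot line: along y at x = -106, z = 85 mm.
- bin_lid (a joint): Lid hinge angle, rad: 0 shut (lid level), 1.25 fully open. Linked: lid = 2 x lever angle. A gate 34 mm high on the lid's +y edge stands across the foot of the ramp and holds the tube back; it is surely out of the way only above about 1.1. Left to itself the lid is driven shut by a spring and slams.
- bin_lever (a joint): Lever angle, rad: 0 at rest (lever sloping up towards the robot, 0.31 rad above level), grows as the lever is pressed down, stop at 0.625 (0.31 rad below level). Springs back up by itself; pressing at the pad's centre takes about 5 N at the start and 8 N when nearly down, more against the stop.
- lever_pad (a point): Centre of the upper face of the lever's grey ribbed press pad, 60 mm wide (along the bin's y), 40 mm deep, about 10 mm thick, 95 mm in front of the lever's pivot line. At rest about 121 mm above the worktop; pressed right down about 63 mm. Nothing lies beneath it.
- lid_front (a point): Middle of the lid's front edge, 191 mm from the hinge line.
- tube_mid (a point): Middle of the used closed tube (115 mm long, 34 mm across its blue cap, round and rolling) that lies across the ramp beside the lid, parallel with the bin's x, resting against the lid's gate. When the gate has risen it rolls by itself, within about a second, over the rim into the bin (floor about 6 mm above the worktop, inside 172 x 162 mm).
- amber_bottle: Amber bottle, 58 mm across, 112 mm high, standing on the -y side of the bin; origin at the centre of its underside.
- dropper_bottle: Small dropper bottle, 34 mm across, 78 mm high, standing on the -y side of the lever, about 160 mm from the lever's middle; origin at the centre of its underside.
- petri_dish: Flat round dish, 61 mm across, 12 mm high, on the worktop on the +y side of the lever, about 150 mm from the lever's middle; origin at the centre of its underside.
Mind the look-alikes: they are no part of the job. Leave any turquoise or yellow look-alike of the part that bears tube_mid alone.

How it is judged (in metres and radians):
On the way:
1. the lid stands wide open (1.05 rad or more) for 0.5 s (value of joint bin_lid above 1.05 rad), for 0.5 s.
At the end, for the whole second after the job is handed in: The lid is shut (under 0.06 rad), the tube lies at rest inside the bin (its middle within the walls and below 90 mm) (value of joint bin_lid below 0.06 rad and x of tube_mid in the frame of bin between -0.09 and 0.09 m and y of tube_mid in the frame of bin between -0.085 and 0.08 m and z of tube_mid in the frame of bin below 0.09 m and linear speed of tube below 0.03 m/s); the robot touches nothing.
It fails at once if the lid drops or slams: it closes faster than 2.5 rad/s (velocity of joint bin_lid below -2.5 rad/s).
It fails at once if the robot touches the lid (contact force between any of the fingers, the arm and bin_lid above 0.5 N).
It fails at once if the robot touches the tube (contact force between any of the fingers, the arm and tube above 0.5 N).
It fails at once if a bystander is moved by more than 20 mm (distance of any of amber_bottle, dropper_bottle, petri_dish from where it was at the start of the episode above 0.02 m).
It also fails if it takes over 38 s, if anything falls off the work surface, if the arm or the gripper's body presses on something with over 40 N, if the wrist force passes 120 N, or if a joint passes its speed limit or range.

## Working session

There is one attempt and no reset: what is moved stays moved. The work goes in short steps, Python scripts to look and compute and a shell command to move; the robot and the scene stay as the last step left them, time stands still between calls to the robot, and variables do not carry over. Pictures are saved under pics/ and viewed, about 8 in all and at most 12, crops included, and the job is handed in when it is done.

```bash
mkdir -p pics
python3 - <<'E'
from bench import r,optics
import cv2,numpy as np
s=r.sense(); print({k:np.round(v,2).tolist() for k,v in s.items()})
ims=[]
for c in("scene","top"):
    im,d=optics.snapshot(c); cv2.imwrite(f"pics/{c}1.png",im)
    for q in("bin","lever_pad","lid_front","tube_mid","amber_bottle","dropper_bottle","petri_dish"):
        print(c,q,[(np.round(x["at"]).tolist(),round(x["score"],2)) for x in optics.search_frame(c,q)][:4])
    p=optics.camera_params(c); print(p)
E
```

```text
{'time': 0.0, 'joint_pos': [58.76, 7.51, 85.33, 0.0, 87.26, -4.89], 'qd': [0.05, 0.03, -0.01, -0.02, 0.06, 0.01], 'joint_efforts': [0.0, -56.94, -50.06, -0.0, 0.01, -0.0], 'tool_pos': [265.95, 537.22, 230.24], 'tcp_rot': [-179.99, 0.11, 63.65], 'ft_force': [0.72, 0.41, -0.18], 'wrist_torque': [0.0, 0.01, -0.04], 'finger_gap': 85.65}
scene bin [([590.0, -138.0, 114.0], 0.77)]
scene lever_pad [([454.0, -126.0, 120.0], 0.9)]
scene lid_front []
scene tube_mid [([852.0, 12.0, 25.0], 0.78), ([609.0, -32.0, 144.0], 0.61), ([633.0, 128.0, 26.0], 0.61), ([830.0, -220.0, 25.0], 0.5)]
scene amber_bottle [([530.0, -324.0, 70.0], 0.8)]
scene dropper_bottle [([431.0, -276.0, 50.0], 0.65)]
scene petri_dish [([476.0, 34.0, 12.0], 0.92)]
{'camera_matrix': array([[450.13636913,   0.        , 283.72765011],
       [  0.        , 450.13636913, 212.42500423],
       [  0.        ,   0.        ,   1.        ]]), 'eye': array([ -43.33723238, -459.60852204,  993.67104491]), 'orientation': array([-137.99746584,    0.78088696,  -63.01353166])}
top bin [([620.0, -124.0, 114.0], 0.94)]
top lever_pad [([456.0, -118.0, 112.0], 0.72)]
top lid_front [([626.0, -126.0, 113.0], 0.9)]
top tube_mid [([855.0, 18.0, 25.0], 0.88), ([641.0, 125.0, 28.0], 0.74), ([622.0, -28.0, 147.0], 0.71), ([818.0, -215.0, 25.0], 0.6)]
top amber_bottle [([549.0, -308.0, 76.0], 0.72)]
top dropper_bottle [([448.0, -268.0, 49.0], 0.57)]
top petri_dish [([477.0, 40.0, 13.0], 0.64)]
{'camera_matrix': array([[406.99597774,   0.        , 279.85393377],
       [  0.        , 406.99597774, 206.77598524],
       [  0.        ,   0.        ,   1.        ]]), 'eye': array([ 608.3617262 ,  -81.2293976 , 1066.87749932]), 'orientation': array([-1.76403662e+02, -1.03133556e-02, -9.06051728e+01])}
```

View pics/top1.png

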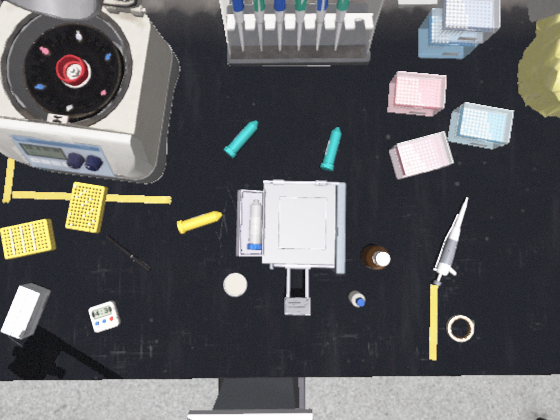

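View pics/scene1.png

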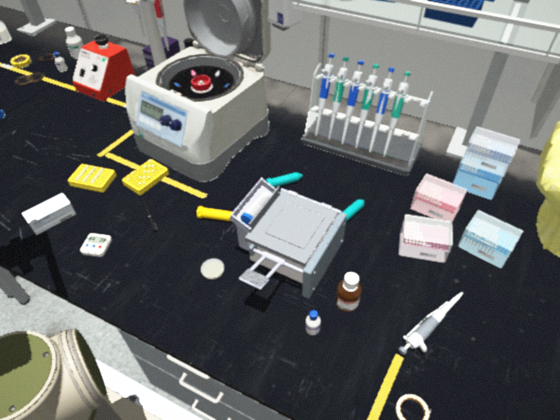

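The top view shows the bin at about (300,222), the lever pad at (297,305), the dropper bottle at (358,299), the amber bottle at (376,257) and the dish at (235,285). There are four tube candidates. The white tube with the blue cap at (255,225) lies on the steel ramp against the lid, so it fits. The teal ones at (241,138) and (332,148) and the yellow one at (200,221) lie on the bench and are look-alikes. Next I'll confirm with a crop and measure the pad and the yaw.

```bash
cat > h.py <<'E'
from bench import r,optics
import cv2,numpy as np
from scipy.spatial.transform import Rotation as R
def cloud(c):
    im,d=optics.snapshot(c); p=optics.camera_params(c); K=p["camera_matrix"]
    v,u=np.mgrid[:420,:560]
    P=np.stack([(u-K[0,2])/K[0,0]*d,(v-K[1,2])/K[1,1]*d,d],-1)
    return im,d,P@R.from_euler('xyz',p["orientation"],degrees=True).as_matrix().T+p["eye"]
E
python3 - <<'E'
from h import *
out=[]
for c,b in(("top",(220,170,110,160)),("scene",(220,170,140,130))):
    im,d,W=cloud(c); x,y,w,h=b
    out.append(cv2.resize(im[y:y+h,x:x+w],(400,560 if c=="top" else 371),interpolation=cv2.INTER_CUBIC))
    lab=(d>0)&(abs(W[...,2]-115)<6)&(W[...,0]>495)&(W[...,0]<730)&(W[...,1]>-240)&(W[...,1]<-40)
    q=W[lab][:,:2].astype(np.float32); print(c,"lid",len(q),cv2.minAreaRect(q), W[lab][:,2].mean())
    pad=(d>0)&(W[...,2]>90)&(W[...,2]<135)&(W[...,0]>400)&(W[...,0]<480)&(W[...,1]>-180)&(W[...,1]<-70)
    q=W[pad]; print(c,"pad",len(q),q.mean(0),q.min(0),q.max(0),cv2.minAreaRect(q[:,:2].astype(np.float32)))
out[1]=np.vstack([out[1],np.zeros((189,400,3),np.uint8)])
cv2.imwrite("pics/crop1.png",np.hstack(out))
E
```

```text
top lid 6572 ((622.5599975585938, -137.59841918945312), (193.66146850585938, 216.7355194091797), 88.76683044433594) 116.47038342828115
top pad 526 [ 444.24379001 -117.74672862  119.74784436] [ 420.87546217 -147.38755683  102.48775171] [478.54259786 -88.96400639 130.26730414] ((449.6953430175781, -118.27790832519531), (57.957183837890625, 57.82682800292969), 89.12791442871094)
scene lid 4373 ((621.6215209960938, -138.558837890625), (196.7950897216797, 217.93704223632812), 88.2821044921875) 116.70439074499328
scene pad 385 [ 441.06061778 -123.38343129  120.60339438] [ 419.98707765 -151.94314668  102.39467265] [479.82012963 -92.67341044 130.47500342] ((450.1182556152344, -122.47613525390625), (58.812435150146484, 59.76742935180664), 89.13218688964844)
```

View pics/crop1.png

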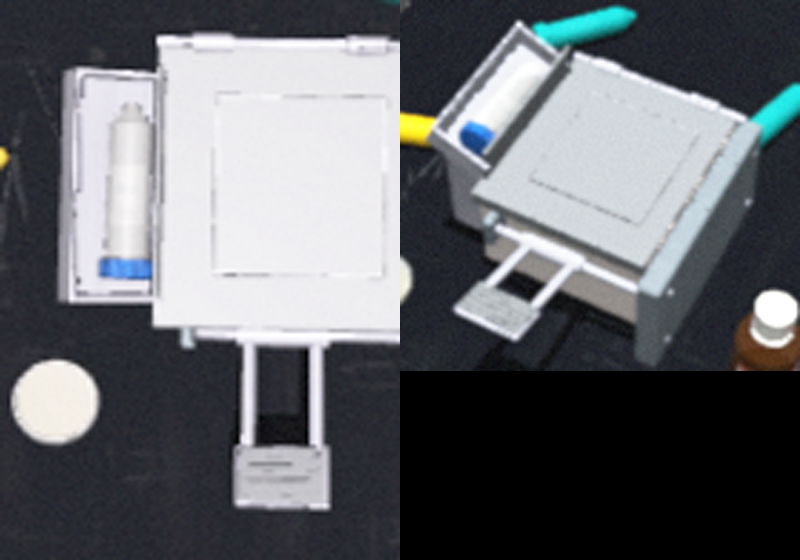

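The crop confirms it: the blue-capped white tube lies on the ramp against the lid's gate, with teal and yellow look-alikes outside. The pad centre is about (440,-120,121) mm and the bin yaw about -1°. I'll move over the pad at z 230 with the fingers shut, jaws along y.

```bash
python3 -m pendant '[[0,-26,22,0,0],[0,-26,22,0,0],[0,-26,22,0,0],[0,-26,22,0,0],[0,-26,22,0,0],[0,-26,22,0,0],[0,-26,22,0,0],[0,-26,22,0,0],[0,-26,22,0,0],[0,-26,22,0,0]]'
python3 -m pendant '[[0,-26,23,0,0],[0,-26,23,0,0],[0,-26,23,0,0],[0,-26,23,0,0],[0,-26,23,0,0],[0,-26,23,0,0],[0,-26,23,0,0],[0,-26,23,0,0],[0,-22,22,0,0],[0,-18,20,0,0]]'
python3 -m pendant '[[0,0,0,0,-7],[0,0,0,0,-7],[0,0,0,0,-7],[0,0,0,0,-5.3],[0,0,0,0,0],[0,0,0,0,0]]'
```

```text
time: 1.9
tool_pos: [348.1, 205.8, 231.5]
tcp_rot: [180.0, -0.0, 63.7]
ft_force: [0.1, -0.1, -0.2]
finger_gap: 0.2
time: 2.9
tool_pos: [440.7, -117.2, 231.5]
tcp_rot: [180.0, 0.0, 63.6]
ft_force: [-0.1, 0.9, -0.5]
finger_gap: 0.0
time: 3.5
tool_pos: [440.5, -115.5, 231.4]
tcp_rot: [180.0, 0.0, 89.8]
ft_force: [-0.3, 0.1, -0.3]
finger_gap: -0.2
```

```bash
python3 -m pendant '[[0,-4,0,15,0],[0,0,0,20,0],[0,0,0,20,0],[0,0,0,20,0],[0,0,0,10,0],[0,0,0,0,0]]'
python3 - <<'E'
from h import *
im,_,_=cloud("scene"); cv2.imwrite("pics/s2.png",cv2.resize(im[170:320,190:390],(800,600),interpolation=cv2.INTER_CUBIC))
E
```

```text
time: 4.1
tool_pos: [439.0, -119.0, 143.9]
tcp_rot: [-179.8, -0.1, 89.9]
ft_force: [-0.9, -0.6, 0.4]
finger_gap: 0.2
```

View pics/s2.png

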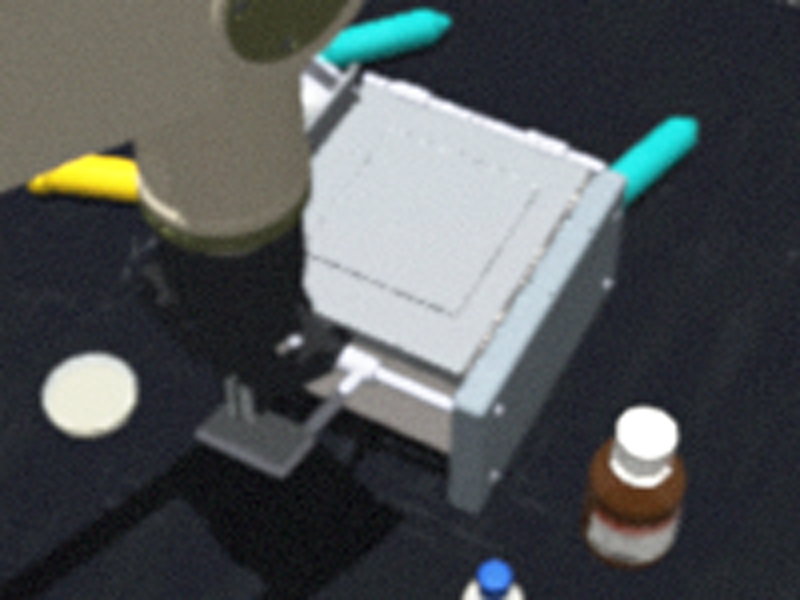

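The fingertips stand above the pad at about (240,400) in the crop, clear of the lid. I'll press in two stages.

```bash
python3 -m pendant '[[0,0,0,10,0],[0,0,0,8,0],[0,0,0,5,0],[0,0,0,5,0],[0,0,0,5,0],[0,0,0,0,0]]'
python3 -m pendant '[[0,0,0,5,0],[0,0,0,5,0],[0,0,0,5,0],[0,0,0,5,0],[0,0,0,5,0],[0,0,0,5,0],[0,0,0,5,0],[0,0,0,5,0],[0,0,0,0,0]]'
```

```text
time: 4.75
tool_pos: [440.7, -119.7, 113.3]
tcp_rot: [180.0, 0.0, 90.0]
ft_force: [-1.0, -0.3, 3.9]
finger_gap: 0.2
time: 5.65
tool_pos: [440.8, -119.7, 73.6]
tcp_rot: [180.0, 0.0, 90.0]
ft_force: [-3.8, -0.9, 8.2]
finger_gap: 0.0
```

```bash
python3 -m pendant '[[0,0,0,4,0],[0,0,0,3,0],[0,0,0,1,0],[0,0,0,0,0]]'
python3 - <<'E'
from h import *
for c in("top","scene"):
    im,d,W=cloud(c)
    m=(d>0)&(W[...,2]>150)&(W[...,2]<330)&(W[...,0]>560)&(W[...,0]<740)&(W[...,1]>-215)&(W[...,1]<-60)
    q=W[m]; print(c,len(q))
    if len(q)>50:
        k=np.polyfit(q[:,0],q[:,2],1); print("slope deg",np.degrees(np.arctan(k[0])),"rad",np.arctan(-k[0]),q[:,2].max())
    cv2.imwrite(f"pics/{c}3.png",cv2.resize(im[150:330,190:390],(400,360)) if c=="scene" else cv2.resize(im[150:330,200:400],(400,360)))
cv2.imwrite("pics/both3.png",np.hstack([cv2.imread("pics/top3.png"),cv2.imread("pics/scene3.png")]))
print(r.sense()["ft_force"],r.sense()["time"])
E
```

```text
time: 6.05
tool_pos: [441.9, -119.8, 66.5]
tcp_rot: [179.8, 0.0, 90.0]
ft_force: [0.5, 1.1, 8.8]
finger_gap: -0.0
top 1937
slope deg -66.0159044186553 rad 1.152194890787408 297.63248344431804
scene 1572
slope deg -68.12153260612794 rad 1.188945035481606 297.441196520247
[-0.74197421  0.38870553  7.93457146] 6.15
```

View pics/both3.png

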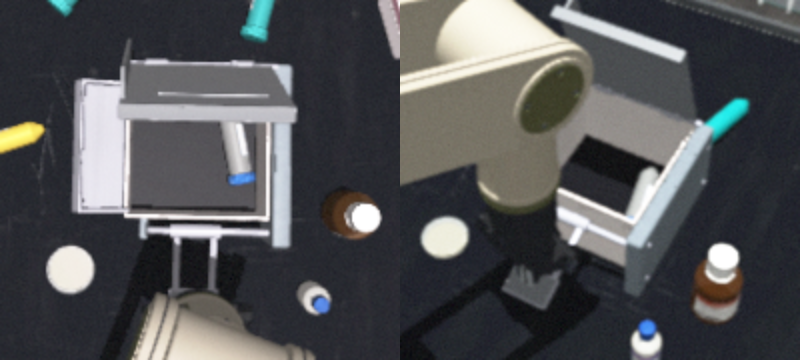

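The lid is open at about 1.17 rad and the tube is already in the bin: the white body with its blue cap is at (235,155) in the left half and the ramp is empty. I'll hold for 1 s, then ease back up.

```bash
python3 -m pendant '[[0,0,0,1,0],[0,0,0,0,0],[0,0,0,0,0],[0,0,0,0,0],[0,0,0,0,0],[0,0,0,0,0],[0,0,0,0,0],[0,0,0,0,0],[0,0,0,0,0],[0,0,0,0,0]]'
python3 -m pendant '[[0,0,0,-1,0],[0,0,0,-2,0],[0,0,0,-2,0],[0,0,0,-2,0],[0,0,0,-2,0],[0,0,0,-2,0],[0,0,0,-2,0],[0,0,0,-2,0],[0,0,0,-2,0],[0,0,0,-2,0]]'
```

```text
time: 7.15
tool_pos: [442.1, -119.9, 65.9]
tcp_rot: [179.8, 0.1, 90.0]
ft_force: [-0.7, 0.9, 10.2]
finger_gap: 0.2
time: 8.15
tool_pos: [440.1, -119.7, 83.7]
tcp_rot: [-179.9, 0.0, 90.0]
ft_force: [-6.2, -0.3, 7.1]
finger_gap: 0.0
```

```bash
for i in 1 2; do python3 -m pendant '[[0,0,0,-2,0],[0,0,0,-2,0],[0,0,0,-2,0],[0,0,0,-2,0],[0,0,0,-2,0],[0,0,0,-2,0],[0,0,0,-2,0],[0,0,0,-2,0],[0,0,0,-1,0],[0,0,0,-1,0]]'; done
```

```text
time: 9.15
tool_pos: [441.5, -119.8, 102.5]
tcp_rot: [179.9, 0.0, 90.0]
ft_force: [0.3, 0.9, 5.3]
finger_gap: 0.4
time: 10.15
tool_pos: [441.0, -119.6, 119.8]
tcp_rot: [179.9, 0.0, 90.0]
ft_force: [5.8, -1.7, 3.8]
finger_gap: -0.2
```

```bash
python3 -m pendant '[[0,0,0,-1,0],[0,0,0,-1,0],[0,0,0,-1,0],[0,0,0,-1,0],[0,0,0,-1,0],[0,0,0,-1,0],[0,0,0,-1,0],[0,0,0,-1,0],[0,0,0,-1,0],[0,0,0,-1,0]]'
```

```text
time: 11.15
tool_pos: [440.3, -119.4, 129.2]
tcp_rot: [-180.0, -0.0, 90.0]
ft_force: [0.8, 0.2, 0.2]
finger_gap: 0.3
```

Contact is lost, so the lever is at rest. I'll rise clear and check.

```bash
python3 -m pendant '[[0,0,0,-5,0],[0,0,0,-15,0],[0,0,0,-20,0],[0,0,0,-20,0],[0,0,0,-20,0],[0,0,0,-10,0],[0,0,0,0,0],[0,0,0,0,0],[0,0,0,0,0],[0,0,0,0,0]]'
python3 - <<'E'
from h import *
o=[]
for c in("top","scene"):
    im,d,W=cloud(c)
    m=(d>0)&(abs(W[...,0]-620)<60)&(abs(W[...,1]+130)<50)
    q=W[m]; m2=abs(q[:,2]-115)<20; q=q[m2]; print(c,"lid slope rad",-np.polyfit(q[:,0],q[:,2],1)[0],q[:,2].mean(),len(q),m.sum())
    o.append(cv2.resize(im[150:330,190:390],(400,360)))
    for n in("amber_bottle","dropper_bottle","petri_dish"): print(n,[np.round(x["at"]).tolist() for x in optics.search_frame(c,n)][:1])
cv2.imwrite("pics/end.png",np.hstack(o)); print(r.sense()["ft_force"])
E
```

```text
time: 12.15
tool_pos: [439.9, -119.3, 218.1]
tcp_rot: [-179.9, -0.0, 90.0]
ft_force: [0.1, -0.2, 0.2]
finger_gap: -0.2
top lid slope rad -0.01191698427363741 118.06959632092493 2193 2193
amber_bottle [[548.0, -309.0, 76.0]]
dropper_bottle [[445.0, -267.0, 48.0]]
petri_dish [[478.0, 39.0, 10.0]]
scene lid slope rad -0.012030452324689493 118.51836528164357 1318 1318
amber_bottle [[528.0, -326.0, 67.0]]
dropper_bottle [[431.0, -273.0, 47.0]]
petri_dish [[481.0, 33.0, 14.0]]
[-0.92866875 -0.04190966 -0.9347697 ]
```

View pics/end.png

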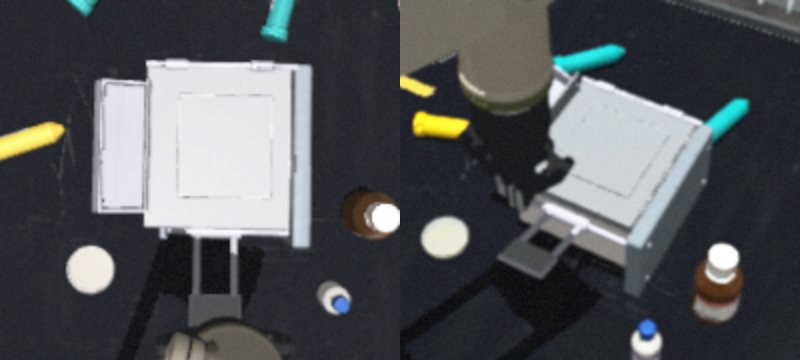

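The lid is shut, the ramp is empty, the bystanders stand where they were and the robot is clear.

```bash
python3 -c "
from bench import hand_in
print(hand_in())"
```

```text
the job is handed in; nothing more can be done
None
```

The used tube is in the bin, the lid is shut, and the job was handed in at about 12.5 s on the robot's clock. `hand_in()` reports no verdict.

- **Opening:** I pressed the lever pad down with the shut fingertips until the lid stood at about 1.15–1.19 rad, measured from depth in both cameras. I held it there for about 1.1 s.
- **Tube:** with the lid open, the picture showed the blue-capped tube lying inside the bin and the ramp empty. I could not see it again once the lid was shut.
- **Closing:** I raised the fingers at about 20 mm/s, then 10 mm/s until they left the pad. At that rate the lid closes at roughly 0.4 rad/s, well under the 2.5 rad/s limit. I worked that out from the finger speed and did not measure the lid's speed directly.
- **Last checks:** the lid measures level within about 0.01 rad and the wrist force is near zero, with the fingertips about 97 mm above the pad. The bottles and the dish are within about 5 mm of where they were first seen, which is detector noise.
- **Disagreement:** the two cameras' detections of the amber and dropper bottles differ by up to about 26 mm, because each sees a different side. I compared each camera only with its own earlier reading. No check failed.

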